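# Pack the optics case and hook its cover shut

## Task

Pack the open aluminium case on the optical table: lay the heavy steel riser block flat on the case floor, groove up, then set the light lens tray level on top of it, setting both down rather than dropping them. Then fit the cover: holding it tilted, hook its plain edge in under the case's catch lip and swing it down, without letting it fall, until it lies flat and fully home; let go, and leave the mounts, the barrel and the screwdriver standing or lying where they are.

Things in the scene. Friction and masses are not known exactly. Their poses are not given: they have to be found in the camera images.
- case: Open-topped aluminium case, bolted down (place and yaw vary). Outside 170 (x) x 136 (y) mm; origin: centre of its underside. Floor top at z 6; interior x -71 to 79, y -62 to 62. All four walls end in a flat rim at z 78; far (+x) and side walls 6 thick, near (-x) wall 8 thick. Only the near side carries a catch lip above its rim (see point case_lip).
- case_floor (a point): Centre of the case's interior floor (case x 4, y 0, z 6 mm), where block and tray go.
- case_lip (a point): Middle of the inner lower edge of the catch lip (case x -69, y 0, z 88 mm). Behind the near wall an upright plate (case x -85 to -79) rises to z 94; from its top the lip, 6 thick, overhangs inward to x -69 over the full width. So above the near rim (z 78) is a slot 10 high and 10 deep, open towards +x, its end stop at x -79.
- cover: Loose aluminium cover, 0.24 to 0.38 kg: plate 161 (x) x 134 (y) x 5 thick, underside at z 10 mm. Origin: centre, at the underside of the 10 deep skirt it stands on. Skirt outer faces: far side x 71.5; long sides y +-59.5 (x -62.5 to 66.5); none at the -x edge, the plain edge that hooks. Centred on top a black grip bar 16 (x) x 70 (y), z 15 to 45.
- cover_edge (a point): Middle of the plain (-x) edge, plate underside (cover x -80.5, z 10 mm). Home: cover axes parallel to the case's, this point at case x -79 to -73 (nominal -76), y 0, z 78, the skirt inside the case walls. The skirt fouls the far wall unless the cover goes in tilted, far side up, 0.1 to 0.25 rad, edge first into the slot, then turns down about this edge.
- cover_far (a point): Middle of the cover's far (+x) edge, on the plate's underside (cover x 80.5, z 10 mm).
- block: Heavy steel riser block, 0.6 to 0.9 kg, loose: 90 (x) x 36 (y) x 40 high mm with a groove 14 wide and 20 deep along x in its top. Origin: centre of its underside. Grip it across its 36 mm width near the top, and open the jaws only a little in the case, so that the gripper clears the side walls.
- tray: Light grey plastic lens tray, about 0.06 kg, loose: 110 (x) x 90 (y) mm, base 4 thick with a low rim 8 high, and a grip bar along its middle, 90 (x) x 14 (y), top at z 28. Origin: centre of its underside. In the case its length must lie along the case's x; it rests on the block's top, so its origin is then 46 above the case's underside.
- mirror_mount: Bystander: black mount with a silver barrel, 75 x 55 mm, 90 high, loose, origin at the centre of its underside.
- lens_barrel: Bystander: silver lens barrel standing on end, 54 mm across, 85 high, loose, origin at the centre of its underside.
- lens_post: Bystander: lens in a black ring on a steel post with a round foot 60 mm across, 134 high, loose, origin at the centre of its underside.
- driver: Bystander: screwdriver lying on the table, 160 mm long, handle to its -x, loose.
Mind the look-alikes: they are no part of the job. There is more than one size of the tray; the one meant has the size given above.

How it is judged (in metres and radians):
On the way, in this order (a step that is already met when the one before it is completed fails the run):
1. the steel block lies flat on the case floor, groove up (x of block in the frame of case between -0.055 and 0.063 m and y of block in the frame of case between -0.04 and 0.04 m and z of block in the frame of case between 0 and 0.012 m and angle between block's own z axis and vertical below 0.1 rad), for 0.1 s.
2. the lens tray rests level on the block inside the case (all of step 1 and x of tray in the frame of case between -0.03 and 0.038 m and y of tray in the frame of case between -0.03 and 0.03 m and z of tray in the frame of case between 0.041 and 0.053 m and angle between tray's own z axis and vertical below 0.1 rad), for 0.1 s.
3. the cover, tilted with its far side up, has its plain edge under the catch lip (x of cover_edge in the frame of case between -0.083 and -0.0695 m and z of cover_edge in the frame of case between 0.074 and 0.0875 m and angle between cover's own z axis and vertical above 0.04 rad and z of cover_far in the frame of case above 0.084 m), for 0.05 s.
At the end, for the whole second after the job is handed in: Block flat on the case floor, groove up; tray level on it (each within 0.1 rad); cover flat on the rims (edges within 4 mm of rim height, 0.04 rad, 6 mm sideways), plain edge at least 2 mm under the lip; all at rest and released (all of step 2 and x of cover_edge in the frame of case between -0.083 and -0.071 m and y of cover_edge in the frame of case between -0.006 and 0.006 m and z of cover_edge in the frame of case between 0.074 and 0.082 m and z of cover_far in the frame of case between 0.074 and 0.082 m and y of cover_far in the frame of case between -0.006 and 0.006 m and angle between cover's own z axis and vertical below 0.04 rad and linear speed of each of block, tray, cover below 0.03 m/s); the robot touches nothing.
It fails at once if a bystander is moved by more than 30 mm or knocked over (distance of any of mirror_mount, lens_barrel, lens_post, driver from where it was at the start of the episode above 0.03 m or angle between any of mirror_mount, lens_barrel, lens_post's own z axis and vertical above 0.5 rad).
It fails at once if the block or the tray is dropped into the case (faster than 0.7 m/s) ((linear speed of block above 0.7 m/s and horizontal distance between block and case_floor below 0.06 m and z of block in the frame of case below 0.075 m) or (linear speed of tray above 0.7 m/s and horizontal distance between tray and case_floor below 0.06 m and z of tray in the frame of case below 0.075 m)).
It fails at once if the hooked cover is let fall shut (turning faster than 3 rad/s) (angular speed of cover above 3 rad/s and x of cover_edge in the frame of case below -0.0695 m and distance between cover_edge and case_lip below 0.03 m).
It also fails if it takes over 72 s, if anything falls off the work surface, if the arm or the gripper's body presses on something with over 40 N, if the wrist force passes 120 N, or if a joint passes its speed limit or range.

## Robot

A 6-joint arm with a two-finger parallel gripper is mounted at the origin on the work surface. World frame = base frame: x ahead of the robot, y to its left, z up, the work surface at z = 0. Lengths are in mm, angles in rad, forces in N, time in s.
With the tool pointing down it reaches from about 350 to 875 mm from the base axis. Payload 4.2 kg.
Tool frame: the origin (TCP) lies at the very end of the fingers, on their centre line; the grasp point (between the pads) lies 19 mm behind it; z points along the fingers, y is the line along which they close (so a half turn about z gives the same grasp; the last joint's range is limited). The gripper opens to 85 mm and grips with 20 to 120 N. Pads are 22 mm wide; open, the fingers measure 114 mm over their backs; the gripper's body (76 mm by 85 mm) begins 54 mm behind the grasp point. The pads swing forward as they close: fully open they stand 13 mm farther back than shut.
Start: joints at [-1.032, 0.385, 0.008, 0, -1.194, -0.259], TCP at [172.618, -600.668, 231.312] pointing down, gripper open.
Joint ranges: [-3.14, 3.14], [-1.21, 2.06], [-1.07, 1.41], [-3.16, 2.05], [-2.99, -0.16], [-3.1, 3.1]. Speed limits (rad/s): [2.79, 2.79, 3.14, 3.14, 3.14, 3.14].

## Interface

Orientations are given as a unit quaternion [x, y, z, w].
In Python, from bench import read_state, get_image, camera_model, job_done gives the robot as it stands.
- The arm moves only by the shell command python3 -m handwheel 'ROWS'. ROWS is JSON, a list of rows, each a list of 7 numbers: the shift along the tool's x, y, z in m, then the turn, a rotation vector about the tool's x, y, z in rad, then the gripper's target within -1 to 1 (fully open at 1, half-way at 0, shut at -1). In form: [[dx, dy, dz, wx, wy, wz, jaw], ...]. A call has 1 to 10 rows; each row is the pose to reach, as a shift and turn from the pose commanded when the call began, along the tool's axes at that moment; what a row does not reach only later rows make up. A row lasts 1/8 s, in which the tool goes at most 62.5 mm and 10.7 degrees, less where a joint would pass 70% of its speed; a pose out of reach is approached as far as the arm can. A call with a gripper value outside its range is refused whole. The fingers move at their own pace and stop on an object; the grip force is fixed at half the most. Time passes only in rows, so rows that repeat a pose let the fingers close. It gives the time, the measured TCP pose, the force, the opening and the grip force at its end, in the units of the state.
- read_state(): the state, without advancing time (a new reading comes with each control period).
- get_image(name): name is "side" or "top"; returns (picture, depth): 400x640x3 uint8, blue, green, red; 400x640 float32, mm along the optical axis (not along the pixel's ray), 0 where there is no reading.
- camera_model(name): a dict with "K" (3x3 intrinsics, pixels), "dist" ([k1, k2, p1, p2, k3] as OpenCV has them; the pictures are not rectified), "rvec" (rotation vector, rad) and "tvec" (3), from world to camera coordinates, as OpenCV has them. Camera axes: x right, y down, z forward; pixel columns grow to the right and rows downward; lengths in mm; the calibration is good to about 2 mm. A picture is of the moment at which its call begins. camera_model takes no time and is no camera call.
- job_done(): hands the job in; it is judged then, once.
The state is a dict: "clock": time; "joints": joint angles; "joint_vel": joint speeds; "joint_efforts": joint torques, N m; "position": TCP position; "ee_rot": TCP orientation; "contact_force": force on the tool from outside, world axes, zero at the start; "wrist_torque": the same for the moment, N m; "gripper_width": finger opening in mm; "grasp_force": force on a finger pad.
Only numpy, scipy, OpenCV 4.12 (cv2) and the standard library are available. Lean on these libraries where they do the work, as an engineer would, in place of code of your own. Each camera call takes 0.05 s, during which the arm holds its last target. There are 200 camera calls.

## Working session

There is one attempt and no reset: what is moved stays moved. The work goes in short steps, Python scripts to look and compute and a shell command to move; the robot and the scene stay as the last step left them, time stands still between calls to the robot, and variables do not carry over. Pictures are saved under pics/ and viewed, at most 10 in all, crops included, and the job is handed in when it is done.

```bash
ls; mkdir -p pics; cat > h.py <<'E'
import numpy as np, cv2
from bench import read_state, get_image, camera_model
def cam(n):
    m=camera_model(n); K=np.array(m["K"],float); d=np.array(m["dist"],float)
    R=cv2.Rodrigues(np.array(m["rvec"],float))[0]; t=np.array(m["tvec"],float).ravel()
    return K,d,R,t
def ray(n,px):
    K,d,R,t=cam(n); p=cv2.undistortPoints(np.array(px,float).reshape(-1,1,2),K,d).reshape(-1,2)
    return -R.T@t, np.c_[p,np.ones(len(p))]@R
def onz(n,px,z):
    c,v=ray(n,px); return c+v*((z-c[2])/v[:,2])[:,None]
def cloud(n,depth):
    h,w=depth.shape; g=np.mgrid[0:h,0:w]; px=np.c_[g[1].ravel(),g[0].ravel()]
    c,v=ray(n,px); return (c+v*depth.reshape(-1,1)).reshape(h,w,3)
def proj(n,P):
    K,d,R,t=cam(n); return cv2.projectPoints(np.array(P,float).reshape(-1,1,3),cv2.Rodrigues(R)[0],t,K,d)[0].reshape(-1,2)
E
python3 - <<'E'
from h import *
for n in("side","top"):
    im,d=get_image(n); cv2.imwrite(f"pics/{n}0.png",im); np.savez(f"{n}0.npz",im=im,d=d)
    K,ds,R,t=cam(n); print(n,-R.T@t,R[2],K[0,0],(d>0).mean())
s=read_state(); print(s)
E
```

```text
pics
side [  93.29643681  656.31492593 1131.3386846 ] [ 0.31766278 -0.53819915 -0.78066128] 440.773476213456 0.99594140625
top [ 431.02184281  -35.27678022 1319.25091682] [ 9.03071838e-02  6.52885436e-04 -9.95913744e-01] 407.2467896807849 0.9961953125
{'clock': 0.1, 'joints': array([-1.03239149e+00,  3.85507119e-01,  6.76885428e-03, -4.36805044e-04,
       -1.19401668e+00, -2.58592624e-01]), 'joint_vel': array([-0.00143462, -0.00088999,  0.00157796,  0.00146814,  0.00025717,
        0.00069329]), 'joint_efforts': array([ 1.20275795e-04, -3.93318808e+01,  1.88929546e+01,  4.19797316e+00,
       -2.64006616e-03, -1.70574914e-06]), 'position': array([ 172.47774194, -600.18663759,  230.31662655]), 'ee_rot': array([-1.39370300e-01,  9.90239829e-01,  9.81346548e-04, -1.92908652e-04]), 'contact_force': array([-0.11596504, -0.02243515, -0.33599915]), 'wrist_torque': array([ 0.02667117,  0.01079871, -0.03264588]), 'grasp_force': 0.0, 'gripper_width': 85.46105068471836}
```

View pics/top0.png

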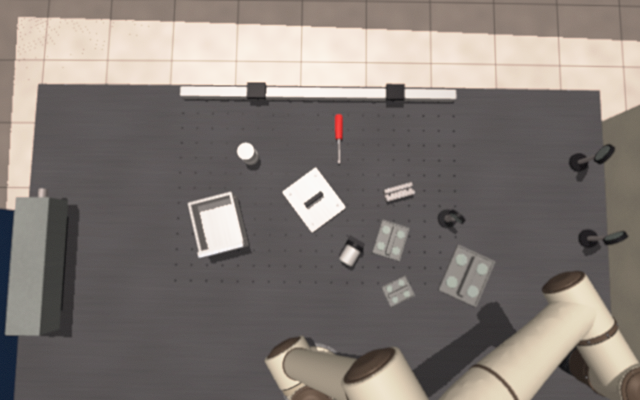

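View pics/side0.png

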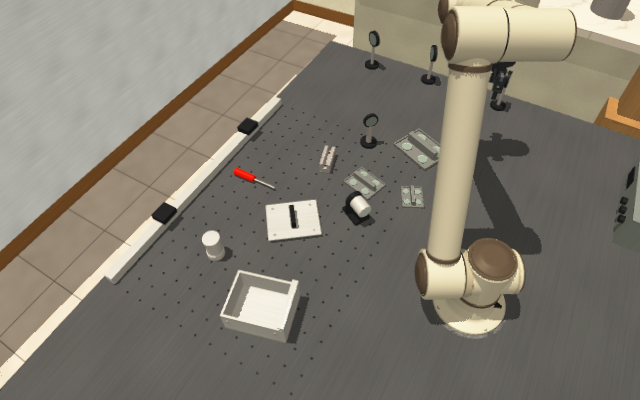

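The top view shows the case at (218,225), the cover at (314,199), the block at (400,192), and three trays at (391,240), (398,290) and (467,275). The bystanders are the barrel at (247,153), the driver at (339,135), the mount at (350,252) and the post at (450,218).

```bash
python3 - <<'E'
from h import *
for n in("top","side"):
    z=np.load(f"{n}0.npz"); P=cloud(n,z["d"]); H=P[...,2]
    print(n,"table z",np.median(H[(abs(P[...,0]-450)<200)&(abs(P[...,1])<300)]))
    m=((H>4)&(P[...,0]>250)&(P[...,0]<800)&(abs(P[...,1])<480)).astype(np.uint8)
    k,lab,st,c=cv2.connectedComponentsWithStats(m)
    for i in range(1,k):
        if st[i,4]<60: continue
        q=P[lab==i]; hz=np.percentile(q[:,2],[50,95,99])
        tops=q
        r=cv2.minAreaRect(tops[:,:2].astype(np.float32)); 
        print(c[i].round(),st[i,4],"z",hz.round(),"xy",np.round(r[0]),"size",np.round(r[1]),"ang",round(r[2],1))
z=np.load("top0.npz");P=cloud("top",z["d"])
big=cv2.resize(z["im"][130:310,180:500],None,fx=2.5,fy=2.5,interpolation=cv2.INTER_CUBIC);cv2.imwrite("pics/crop.png",big)
E
```

```text
top table z 1.8584709224369362
[339. 140.] 149 z [ 19.  28. 702.] xy [615. -63.] size [ 31. 370.] ang 86.3
[247. 154.] 339 z [83. 89. 91.] xy [578. 122.] size [424.  69.] ang 37.7
[313. 200.] 2100 z [16. 43. 49.] xy [544.  -7.] size [216. 151.] ang 36.5
[398. 192.] 369 z [37. 44. 46.] xy [ 537. -171.] size [ 57. 339.] ang 28.7
[217. 225.] 2534 z [12. 95. 98.] xy [494. 192.] size [187. 433.] ang 7.9
[450. 218.] 384 z [  15.  134. 1319.] xy [ 489. -251.] size [ 66. 441.] ang 6.6
[391. 240.] 752 z [ 8. 30. 34.] xy [ 457. -171.] size [246. 127.] ang 73.4
[351. 251.] 480 z [ 79.  90. 352.] xy [417. -94.] size [109.  93.] ang 49.9
[456. 276.] 937 z [10. 42. 46.] xy [ 341. -258.] size [183. 444.] ang 0.3
[398. 290.] 350 z [ 7. 25. 26.] xy [ 327. -167.] size [323.  88.] ang 66.9
[547. 325.] 3151 z [593. 623. 629.] xy [ 330. -255.] size [464. 137.] ang 81.8
[383. 360.] 930 z [709. 730. 735.] xy [324. -72.] size [217.  62.] ang 34.9
side table z 1.0175773584015815
[451.  14.] 568 z [598. 721. 731.] xy [ 272. -290.] size [ 84. 413.] ang 15.0
[369. 131.] 385 z [ 61. 132. 135.] xy [ 513. -422.] size [61. 68.] ang 82.7
[419. 153.] 664 z [10. 41. 43.] xy [ 342. -460.] size [ 88. 171.] ang 68.4
[326. 159.] 299 z [32. 43. 44.] xy [ 592. -261.] size [43. 97.] ang 22.1
[360. 196.] 1178 z [16. 86. 89.] xy [ 432. -186.] size [137. 239.] ang 5.4
[254. 179.] 121 z [17. 26. 28.] xy [743. -71.] size [115.  28.] ang 1.9
[410. 196.] 268 z [ 7. 23. 25.] xy [ 283. -262.] size [76. 98.] ang 16.8
[292. 220.] 1871 z [15. 41. 47.] xy [565.   7.] size [171. 142.] ang 39.6
[213. 245.] 486 z [75. 87. 89.] xy [717. 196.] size [ 55. 109.] ang 26.9
[261. 306.] 3813 z [30. 94. 96.] xy [498. 291.] size [200. 177.] ang 16.0
```

View pics/crop.png

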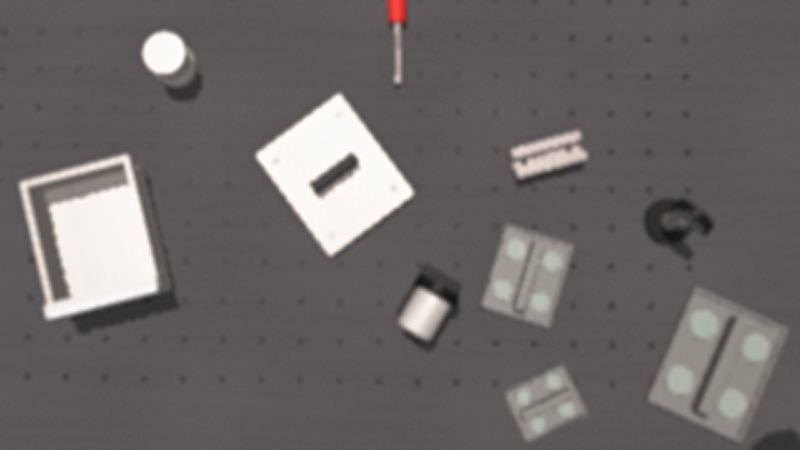

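The crop shows the case lip on its near side at about (105,300), and the medium tray at about (528,275). The cover's bar runs along its y, but the top view doesn't show which edge is plain.

```bash
cat >> h.py <<'E'
def blob(n,P,xy,r,lo,hi,extra=None):
    "points of height lo..hi within r of xy: centroid, principal yaw(deg), extents(long,short)"
    m=(P[...,2]>lo)&(P[...,2]<hi)&(np.hypot(P[...,0]-xy[0],P[...,1]-xy[1])<r)
    if extra is not None: m&=extra
    k,lab,st,_=cv2.connectedComponentsWithStats(m.astype(np.uint8))
    if k<2: return None
    m=lab==1+np.argmax(st[1:,4]); q=P[m]
    c=cv2.minAreaRect(q[:,:2].astype(np.float32)); b=cv2.boxPoints(c); e=[b[1]-b[0],b[2]-b[1]]; e.sort(key=np.linalg.norm)
    w,V=np.linalg.eigh(np.cov(q[:,:2].T)); 
    f=lambda v:np.degrees(np.arctan2(v[1],v[0]))%180
    return len(q),q.mean(0).round(1),"pca",f(V[:,1]).round(1),"rect",np.round(c[0],1),f(e[1]).round(1),np.linalg.norm(e[1]).round(),np.linalg.norm(e[0]).round()
E
python3 - <<'E'
from h import *
for n in("top","side"):
    z=np.load(f"{n}0.npz"); im=z["im"];P=cloud(n,z["d"]); g=im.max(2)
    c=lambda u,v:P[v,u]
    if n=="top": s=dict(block=c(392,197),tray=c(391,240),big=c(467,275),small=c(398,290),cover=c(300,199),case=c(222,225))
    else: s=dict(block=c(327,158),tray=c(364,181),big=c(419,150),small=c(412,196),cover=c(280,220),case=c(262,305))
    print(n,{k:v.round() for k,v in s.items()})
    print("block",blob(n,P,s["block"],70,30,55))
    for t in("tray","big","small"):
        print(t,blob(n,P,s[t],100,3,14),"\n  bar",blob(n,P,s[t],70,17,60))
    print("cover",blob(n,P,s["cover"],140,8,24),"\n bar",blob(n,P,s["cover"],80,35,60),"\n dark",blob(n,P,s["cover"],80,25,60,g<90))
    print("lip",blob(n,P,s["case"],140,87,105),"\n rim",blob(n,P,s["case"],140,70,105),"\n floor",blob(n,P,s["case"],100,2,16,g>150))
im=np.load("side0.npz")["im"];cv2.imwrite("pics/cov.png",cv2.resize(im[190:255,250:335],None,fx=8,fy=8,interpolation=cv2.INTER_CUBIC))
E
```

```text
top {'block': array([ 573., -242.,   38.]), 'tray': array([ 437., -239.,   33.]), 'big': array([ 331., -474.,   42.]), 'small': array([ 280., -263.,   19.]), 'cover': array([565.,  51.,  15.]), 'case': array([478., 302.,   6.])}
block (104, array([ 577.5, -265.7,   40.4]), 'pca', np.float64(106.2), 'rect', array([ 577.7, -265.9]), np.float32(106.0), np.float32(87.0), np.float32(11.0))
tray (697, array([ 435.5, -240.1,    6.9]), 'pca', np.float64(167.4), 'rect', array([ 436.9, -239.7]), np.float32(161.5), np.float32(127.0), np.float32(102.0)) 
  bar (138, array([ 436.6, -240.9,   28. ]), 'pca', np.float64(162.7), 'rect', array([ 436.9, -241.3]), np.float32(162.6), np.float32(91.0), np.float32(14.0))
big (1479, array([ 328.2, -480.3,    8.1]), 'pca', np.float64(157.4), 'rect', array([ 328.1, -486. ]), np.float32(156.4), np.float32(187.0), np.float32(151.0)) 
  bar (354, array([ 328.3, -481. ,   37.5]), 'pca', np.float64(154.7), 'rect', array([ 325.5, -488.7]), np.float32(155.2), np.float32(125.0), np.float32(36.0))
small (237, array([ 292.1, -254. ,    6. ]), 'pca', np.float64(119.9), 
[... 2745 characters left out ...]
ct', array([565.7,  10.2]), np.float32(127.5), np.float32(72.0), np.float32(16.0)) 
 dark (87, array([561.2,  13.5,  43.6]), 'pca', np.float64(127.3), 'rect', array([564. ,  10.2]), np.float32(127.5), np.float32(70.0), np.float32(13.0))
lip (338, array([404.5, 286.9,  93.9]), 'pca', np.float64(106.5), 'rect', array([405.7, 284.2]), np.float32(106.7), np.float32(136.0), np.float32(18.0)) 
 rim (940, array([459.5, 304.7,  83. ]), 'pca', np.float64(12.6), 'rect', array([479.9, 304. ]), np.float32(15.8), np.float32(172.0), np.float32(139.0)) 
 floor (1357, array([487.4, 292.8,   6.5]), 'pca', np.float64(13.5), 'rect', array([489. , 291.8]), np.float32(14.9), np.float32(116.0), np.float32(102.0))
```

View pics/cov.png

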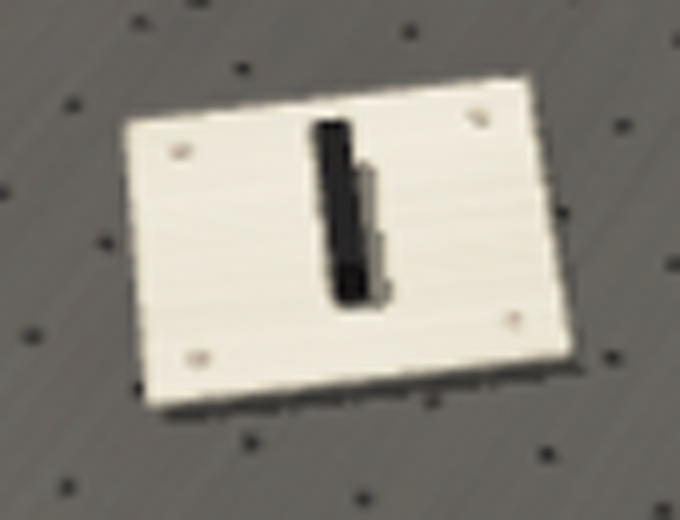

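```bash
cat >> h.py <<'E'
from scipy.spatial.transform import Rotation as Ro
CO=np.array([478.5,304.,0]); CY=0.2705
def tgt(yaw): # tool pointing down with tool y at world angle yaw
    y=np.array([np.cos(yaw),np.sin(yaw),0]); z=np.array([0,0,-1.]); return Ro.from_matrix(np.c_[np.cross(y,z),y,z])
def go(pos,yaw,pitch=0.,s=None):
    "row from the measured pose; pitch turns about tool x"
    s=s or read_state(); R0=Ro.from_quat(s["ee_rot"]); T=tgt(yaw)*Ro.from_rotvec([pitch,0,0])
    d=R0.inv().apply(np.array(pos)-s["position"])/1000; w=(R0.inv()*T).as_rotvec()
    print(np.r_[d,w].round(4).tolist(),"| t",round(s["clock"],2),"pos",s["position"].round(1),"F",np.round(s["contact_force"],1),"w",round(s["gripper_width"],1),"grip",round(s["grasp_force"],1),"q",np.round(s["joints"],2))
E
python3 -c "
from h import *
go([590.5,-261,200],.279); go([590.5,-261,200],.279+np.pi)"
```

```text
[-0.4954, 0.2106, 0.0307, 0.0015, -0.0017, 1.5714] | t 0.1 pos [ 172.5 -600.2  230.3] F [-0.1 -0.  -0.3] w 85.5 grip 0.0 q [-1.03  0.39  0.01 -0.   -1.19 -0.26]
[-0.4954, 0.2106, 0.0307, 0.0017, 0.0015, -1.5701] | t 0.1 pos [ 172.5 -600.2  230.3] F [-0.1 -0.  -0.3] w 85.5 grip 0.0 q [-1.03  0.39  0.01 -0.   -1.19 -0.26]
```

```bash
python3 -m handwheel '[[-0.06,0.025,0,0,0,-0.18,0.3],[-0.12,0.05,0,0,0,-0.36,0.3],[-0.18,0.075,0,0,0,-0.54,0.3],[-0.24,0.1,0.01,0,0,-0.72,0.3],[-0.3,0.126,0.01,0,0,-0.9,0.3],[-0.36,0.152,0.02,0,0,-1.08,0.3],[-0.42,0.178,0.03,0,0,-1.26,0.3],[-0.47,0.2,0.03,0,0,-1.44,0.3],[-0.495,0.21,0.03,0,0,-1.57,0.3],[-0.495,0.21,0.03,0,0,-1.57,0.3]]'
python3 - <<'E'
from h import *
for n in("top","side"):
    im,d=get_image(n);np.savez(f"{n}1.npz",im=im,d=d);P=cloud(n,d)
    for c in ((577,-266),(604,-257)): print(n,"rail",blob(n,P,c,60,30,55))
    print(n,"tray bar",blob(n,P,(437,-240),70,17,60))
go([590.5,-261,60],.279+np.pi);go([590.5,-261,15],.279+np.pi)
E
```

```text
clock: 1.35
position: [592.0, -259.9, 199.9]
ee_rot: [0.8, -0.6, -0.001, 0.0]
contact_force: [-1.1, 0.0, -0.9]
gripper_width: 55.7
grasp_force: 0.0
top rail (90, array([ 576.4, -260.9,   40.3]), 'pca', np.float64(106.8), 'rect', array([ 576.6, -261.9]), np.float32(106.6), np.float32(79.0), np.float32(11.0))
top rail (90, array([ 576.4, -260.9,   40.3]), 'pca', np.float64(106.8), 'rect', array([ 576.6, -261.9]), np.float32(106.6), np.float32(79.0), np.float32(11.0))
top tray bar (138, array([ 436.6, -241. ,   27.8]), 'pca', np.float64(162.9), 'rect', array([ 436.6, -241.3]), np.float32(163.9), np.float32(90.0), np.float32(15.0))
side rail (77, array([ 603.2, -254.3,   38.6]), 'pca', np.float64(106.5), 'rect', array([ 605.1, -258.1]), np.float32(106.3), np.float32(91.0), np.float32(12.0))
side rail (77, array([ 603.2, -254.3,   38.6]), 'pca', np.float64(106.5), 'rect', array([ 605.1, -258.1]), np.float32(106.3), np.float32(91.0), np.float32(12.0))
side tray bar (129, array([ 437.1, -236.8,   25.9]), 'pca', np.float64(163.4), 'rect', array([ 439.7, -238.9]), np.float32(164.8), np.float32(93.0), np.float32(18.0))
[-0.0005, -0.0009, 0.1405, 0.0016, 0.0009, -0.0002] | t 1.45 pos [ 590.  -261.8  200.5] F [-0.3  0.7 -0.5] w 55.6 grip 0.0 q [-0.17  0.44  0.02 -0.   -1.15  0.45]
[-0.0005, -0.001, 0.1855, 0.0016, 0.0009, -0.0002] | t 1.45 pos [ 590.  -261.8  200.5] F [-0.3  0.7 -0.5] w 55.6 grip 0.0 q [-0.17  0.44  0.02 -0.   -1.15  0.45]
```

```bash
python3 -m handwheel '[[0,-0.001,0.06,0,0,0,0.3],[0,-0.001,0.115,0,0,0,0.3],[0,-0.001,0.16,0,0,0,0.3],[0,-0.001,0.185,0,0,0,0.3],[0,-0.001,0.185,0,0,0,0.3],[0,-0.001,0.185,0,0,0,-1],[0,-0.001,0.185,0,0,0,-1],[0,-0.001,0.185,0,0,0,-1],[0,-0.001,0.185,0,0,0,-1]]'
```

```text
clock: 2.58
position: [592.0, -262.6, 18.3]
ee_rot: [0.799, -0.602, 0.001, -0.0]
contact_force: [-1.8, -1.6, 6.5]
gripper_width: 34.7
grasp_force: 65.2
```

```bash
python3 -m handwheel '[[0,0,-0.02,0,0,0,-1],[0,0,-0.05,0,0,0,-1],[0,0,-0.1,0,0,0,-1],[0,0,-0.15,0,0,0,-1],[0,0,-0.2,0,0,0,-1],[0,0,-0.22,0,0,0,-1],[0,0,-0.22,0,0,0,-1]]'
python3 -c "
from h import *
im,d=get_image('side');cv2.imwrite('pics/s1.png',cv2.resize(im[60:260,180:460],None,fx=2.5,fy=2.5))
p=CO+Ro.from_rotvec([0,0,CY]).apply([4,0,0]);print(p)
go([p[0],p[1],230],4.98)"
```

```text
clock: 3.45
position: [591.5, -261.2, 236.7]
ee_rot: [0.799, -0.602, 0.0, -0.001]
contact_force: [-0.2, 0.1, -7.2]
gripper_width: 34.7
grasp_force: 63.8
[482.35454964 305.06885316   0.        ]
[-0.5739, -0.0516, 0.0061, -0.0013, 0.0031, -1.5598] | t 3.5 pos [ 590.5 -260.9  234.6] F [-0.3  0.2 -7.2] w 34.6 grip 63.8 q [-0.17  0.42  0.07 -0.   -1.22  0.45]
```

View pics/s1.png

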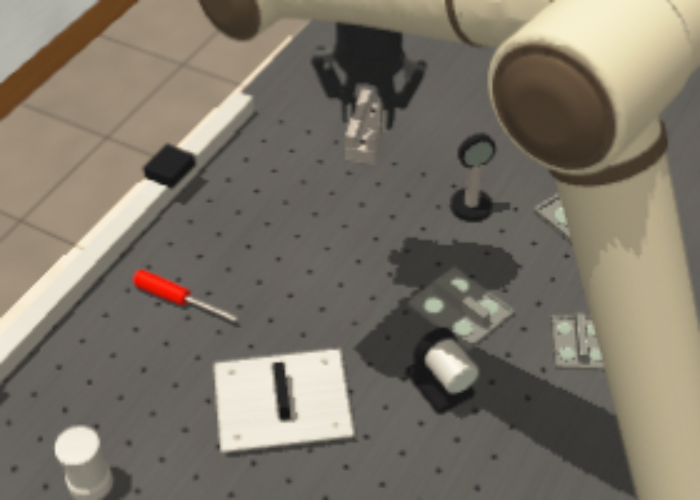

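The block hangs level in the jaws, groove up, at about (365,125). Nothing else has been disturbed. Next I carry it over the case.

```bash
python3 -m handwheel '[[-0.05,-0.005,0,0,0,-0.16,-1],[-0.11,-0.01,0,0,0,-0.32,-1],[-0.17,-0.015,0,0,0,-0.48,-1],[-0.23,-0.02,0,0,0,-0.64,-1],[-0.29,-0.026,0,0,0,-0.8,-1],[-0.35,-0.031,0,0,0,-0.96,-1],[-0.41,-0.036,0,0,0,-1.12,-1],[-0.47,-0.042,0,0,0,-1.28,-1],[-0.53,-0.047,0,0,0,-1.44,-1],[-0.574,-0.052,0.006,0,0,-1.56,-1]]'
python3 -m handwheel '[[0,0,0,0,0,0,-1],[0,0,0,0,0,0,-1],[0,0,0,0,0,0,-1]]'
python3 - <<'E'
from h import *
for n in("top","side"):
    im,d=get_image(n);P=cloud(n,d);np.savez(n+"2.npz",im=im,d=d)
    print(n,blob(n,P,CO,150,86,105),blob(n,P,CO,140,70,105))
go([482.4,305.1,100],4.982);go([482.4,305.1,23],4.982)
E
```

```text
clock: 4.75
position: [481.3, 306.2, 227.7]
ee_rot: [0.991, 0.136, -0.002, 0.001]
contact_force: [1.4, -0.1, -5.8]
gripper_width: 34.8
grasp_force: 63.7
clock: 5.12
position: [483.0, 303.0, 229.4]
ee_rot: [0.991, 0.133, -0.001, 0.001]
contact_force: [-0.0, 0.5, -5.9]
gripper_width: 34.4
grasp_force: 63.8
top (250, array([403.3, 283.1,  94.2]), 'pca', np.float64(105.3), 'rect', array([403.3, 283.3]), np.float32(105.4), np.float32(136.0), np.float32(16.0)) (517, array([454.7, 284. ,  85.6]), 'pca', np.float64(177.9), 'rect', array([477.9, 303.9]), np.float32(15.2), np.float32(171.0), np.float32(139.0))
side (342, array([404.3, 287.3,  93.9]), 'pca', np.float64(106.7), 'rect', array([405.7, 284.9]), np.float32(106.8), np.float32(135.0), np.float32(18.0)) (711, array([437.4, 317.3,  85.1]), 'pca', np.float64(43.6), 'rect', array([479.5, 304.6]), np.float32(15.7), np.float32(172.0), np.float32(139.0))
[-0.0004, -0.0021, 0.1301, 0.0001, 0.0005, -0.0031] | t 5.22 pos [483.4 303.2 230.1] F [ 1.5  0.  -5.2] w 34.5 grip 63.8 q [ 0.84  0.29 -0.13 -0.   -1.15  0.99]
[-0.0004, -0.0021, 0.2071, 0.0001, 0.0005, -0.0031] | t 5.22 pos [483.4 303.2 230.1] F [ 1.5  0.  -5.2] w 34.5 grip 63.8 q [ 0.84  0.29 -0.13 -0.   -1.15  0.99]
```

```bash
python3 -m handwheel '[[0,-0.001,0.04,0,0,0,-1],[0,-0.001,0.08,0,0,0,-1],[0,-0.001,0.12,0,0,0,-1],[0,-0.001,0.15,0,0,0,-1],[0,-0.001,0.175,0,0,0,-1],[0,-0.001,0.19,0,0,0,-1],[0,-0.001,0.198,0,0,0,-1],[0,-0.001,0.202,0,0,0,-1],[0,-0.001,0.202,0,0,0,-1]]'
python3 -m handwheel '[[0,0,0.002,0,0,0,-1],[0,0,0.004,0,0,0,-1],[0,0,0.004,0,0,0,-1]]'
```

```text
clock: 6.35
position: [483.3, 305.5, 28.8]
ee_rot: [0.991, 0.134, 0.0, -0.0]
contact_force: [-1.0, 0.6, -5.3]
gripper_width: 34.4
grasp_force: 63.7
clock: 6.72
position: [483.1, 305.4, 24.4]
ee_rot: [0.991, 0.134, 0.0, -0.0]
contact_force: [-0.2, 0.4, -5.7]
gripper_width: 34.8
grasp_force: 63.8
```

```bash
python3 -m handwheel '[[0,0,0.001,0,0,0,-1],[0,0,0.002,0,0,0,-1],[0,0,0.002,0,0,0,-1]]'
python3 -m handwheel '[[0,0,0.001,0,0,0,-1],[0,0,0.002,0,0,0,-1],[0,0,0.002,0,0,0,-1]]'
```

```text
clock: 7.1
position: [483.1, 305.3, 24.3]
ee_rot: [0.991, 0.134, 0.0, -0.0]
contact_force: [-4.8, -2.4, 7.5]
gripper_width: 34.4
grasp_force: 65.5
clock: 7.48
position: [483.1, 305.4, 24.3]
ee_rot: [0.991, 0.134, 0.001, -0.0]
contact_force: [-8.4, -4.3, 19.6]
gripper_width: 34.8
grasp_force: 67.0
```

```bash
python3 -m handwheel '[[0,0,-0.003,0,0,0,-1],[0,0,-0.003,0,0,0,0.1],[0,0,-0.003,0,0,0,0.1],[0,0,-0.003,0,0,0,0.1],[0,0,-0.03,0,0,0,0.1],[0,0,-0.08,0,0,0,0.1],[0,0,-0.14,0,0,0,0.1],[0,0,-0.2,0,0,0,0.1],[0,0,-0.22,0,0,0,0.1]]'
python3 -c "
from h import *
go([437.5,-240,200],1.265+np.pi)"
```

```text
clock: 8.6
position: [484.5, 306.4, 245.3]
ee_rot: [0.991, 0.134, 0.004, -0.002]
contact_force: [0.1, 0.8, -0.8]
gripper_width: 46.8
grasp_force: 0.0
[-0.1907, 0.5145, 0.0419, -0.0058, -0.0065, 0.5744] | t 8.6 pos [484.5 306.4 245.3] F [ 0.1  0.8 -0.8] w 46.8 grip 0.0 q [ 0.85  0.28 -0.11  0.   -1.17  0.99]
```

```bash
python3 -m handwheel '[[-0.02,0.055,0,0,0,0.06,0.1],[-0.04,0.11,0,0,0,0.12,0.1],[-0.062,0.17,0.005,0,0,0.19,0.1],[-0.085,0.23,0.01,0,0,0.26,0.1],[-0.107,0.29,0.015,0,0,0.32,0.1],[-0.13,0.35,0.02,0,0,0.39,0.1],[-0.152,0.41,0.03,0,0,0.46,0.1],[-0.174,0.47,0.04,0,0,0.52,0.1],[-0.19,0.514,0.042,0,0,0.574,0.1],[-0.19,0.514,0.042,0,0,0.574,0.1]]'
python3 - <<'E'
from h import *
for n in("top","side"):
    im,d=get_image(n);np.savez(n+"3.npz",im=im,d=d);P=cloud(n,d)
    print(n,"tray",blob(n,P,(437,-240),70,17,60))
    if n=="side":
        v=proj(n,[482.4,305,46]); u0,v0=v[0].astype(int); cv2.imwrite("pics/case3.png",cv2.resize(im[v0-60:v0+60,u0-70:u0+70],None,fx=5,fy=5))
    for e in((480,305),): print("block",blob(n,P,e,55,38,56))
    m=(np.hypot(P[...,0]-430,P[...,1]+110)<80)&(P[...,2]>30)&(P[...,2]<100); q=P[m]; print("mount",q[:,:2].min(0).round(),q[:,:2].max(0).round())
go([437.5,-240,60],1.265+np.pi);go([437.5,-240,9],1.265+np.pi)
E
```

```text
clock: 9.85
position: [435.0, -244.0, 197.5]
ee_rot: [0.988, -0.156, -0.001, 0.0]
contact_force: [0.1, 0.0, 0.2]
gripper_width: 46.9
grasp_force: 0.0
top tray (8, array([ 396. , -228.5,   29.4]), 'pca', np.float64(64.3), 'rect', array([ 396.3, -228.1]), np.float32(66.6), np.float32(12.0), np.float32(4.0))
block (120, array([477.9, 315.1,  45.9]), 'pca', np.float64(16.0), 'rect', array([478.3, 315.7]), np.float32(15.2), np.float32(89.0), np.float32(13.0))Traceback (most recent call last):
  File "<stdin>", line 8, in <module>
    return umr_minimum(a, axis, None, out, keepdims, initial, where)
ValueError: zero-size array to reduction operation minimum which has no identity
```

```bash
python3 - <<'E'
from h import *
go([437.5,-240.3,60],1.269+np.pi);go([437.5,-240.3,9],1.269+np.pi)
z=np.load("top0.npz");P=cloud("top",z["d"])
m=(P[...,2]>30)&(P[...,2]<100); k,lab,st,c=cv2.connectedComponentsWithStats(m.astype(np.uint8)); i=lab[248,351]; q=P[lab==i]; print("mount",i,q[:,:2].min(0).round(),q[:,:2].max(0).round())
E
```

```text
[0.0016, -0.0027, 0.1377, 0.0001, 0.001, -0.008] | t 9.9 pos [ 435.3 -242.4  197.7] F [-0.2  0.3  1.3] w 46.8 grip 0.0 q [-0.18  0.2  -0.35 -0.   -1.03  1.44]
[0.0016, -0.0027, 0.1887, 0.0001, 0.001, -0.008] | t 9.9 pos [ 435.3 -242.4  197.7] F [-0.2  0.3  1.3] w 46.8 grip 0.0 q [-0.18  0.2  -0.35 -0.   -1.03  1.44]
mount 31 [ 360. -148.] [435. -75.]
```

```bash
python3 -m handwheel '[[0.001,-0.002,0.06,0,0,-0.008,0.1],[0.001,-0.002,0.11,0,0,-0.008,0.1],[0.001,-0.002,0.14,0,0,-0.008,0.1],[0.001,-0.002,0.14,0,0,-0.008,0.1]]'
python3 -c "
from h import *
go([437.5,-240.3,9],1.269+np.pi)"
```

```text
clock: 10.4
position: [436.4, -237.7, 56.6]
ee_rot: [0.989, -0.147, -0.003, -0.0]
contact_force: [-0.5, -0.6, 0.1]
gripper_width: 47.2
grasp_force: 0.0
[0.0021, 0.0021, 0.0476, 0.0005, 0.0052, 0.006] | t 10.4 pos [ 436.4 -237.7   56.6] F [-0.5 -0.6  0.1] w 47.2 grip 0.0 q [-0.17  0.38 -0.52 -0.   -0.68  1.45]
```

```bash
python3 -m handwheel '[[0.001,0.001,0.025,0,0,0,0.1],[0.001,0.001,0.04,0,0,0,0.1],[0.001,0.001,0.046,0,0,0,0.1],[0.001,0.001,0.046,0,0,0,-1],[0.001,0.001,0.046,0,0,0,-1],[0.001,0.001,0.046,0,0,0,-1],[0.001,0.001,0.046,0,0,0,-1],[0.001,0.001,0.046,0,0,0,-1]]'
```

```text
clock: 11.4
position: [439.2, -240.5, 13.7]
ee_rot: [0.989, -0.148, 0.001, 0.0]
contact_force: [-0.6, 2.2, 5.8]
gripper_width: 12.6
grasp_force: 61.8
```

```bash
python3 -m handwheel '[[0,0,-0.02,0,0,0,-1],[0,0,-0.05,0,0,0,-1],[0,0,-0.1,0,0,0,-1],[0,0,-0.15,0,0,0,-1],[0,0,-0.2,0,0,0,-1],[0,0,-0.2,0,0,0,-1]]'
python3 -c "
from h import *
go([482.4,305.1,210],4.982)"
```

```text
clock: 12.15
position: [440.5, -241.1, 217.1]
ee_rot: [0.989, -0.148, 0.005, 0.001]
contact_force: [0.4, -0.0, -1.5]
gripper_width: 12.4
grasp_force: 60.9
[-0.1201, -0.5345, 0.006, 0.0027, -0.0106, -0.567] | t 12.15 pos [ 440.5 -241.1  217.1] F [ 0.4 -0.  -1.5] w 12.4 grip 60.9 q [-0.18  0.18 -0.32  0.   -1.06  1.45]
```

```bash
python3 -m handwheel '[[-0.012,-0.05,0,0,0,-0.06,-1],[-0.025,-0.11,0,0,0,-0.12,-1],[-0.038,-0.17,0,0,0,-0.19,-1],[-0.052,-0.23,0,0,0,-0.26,-1],[-0.065,-0.29,0,0,0,-0.33,-1],[-0.079,-0.35,0,0,0,-0.39,-1],[-0.092,-0.41,0,0,0,-0.45,-1],[-0.105,-0.47,0.006,0,0,-0.51,-1],[-0.12,-0.534,0.006,0,0,-0.567,-1],[-0.12,-0.534,0.006,0,0,-0.567,-1]]'
python3 -m handwheel '[[0,0,0,0,0,0,-1],[0,0,0,0,0,0,-1]]'
python3 - <<'E'
from h import *
go([482.4,305.1,100],4.982);go([482.4,305.1,58],4.982)
im,d=get_image("side");cv2.imwrite("pics/s4.png",cv2.resize(im[150:360,150:390],None,fx=2.8,fy=2.8))
E
```

```text
clock: 13.4
position: [479.6, 308.6, 204.3]
ee_rot: [0.991, 0.136, -0.001, 0.001]
contact_force: [-0.9, -1.0, -0.4]
gripper_width: 12.2
grasp_force: 60.9
clock: 13.65
position: [479.9, 303.9, 206.0]
ee_rot: [0.991, 0.133, -0.0, 0.0]
contact_force: [0.5, 0.2, -0.4]
gripper_width: 12.6
grasp_force: 60.9
[0.0028, -0.0005, 0.106, 0.0005, 0.0011, -0.0019] | t 13.65 pos [479.9 303.9 206. ] F [ 0.5  0.2 -0.4] w 12.6 grip 60.9 q [ 0.85  0.31 -0.17 -0.   -1.09  0.99]
[0.0029, -0.0006, 0.148, 0.0005, 0.0011, -0.0019] | t 13.65 pos [479.9 303.9 206. ] F [ 0.5  0.2 -0.4] w 12.6 grip 60.9 q [ 0.85  0.31 -0.17 -0.   -1.09  0.99]
```

View pics/s4.png

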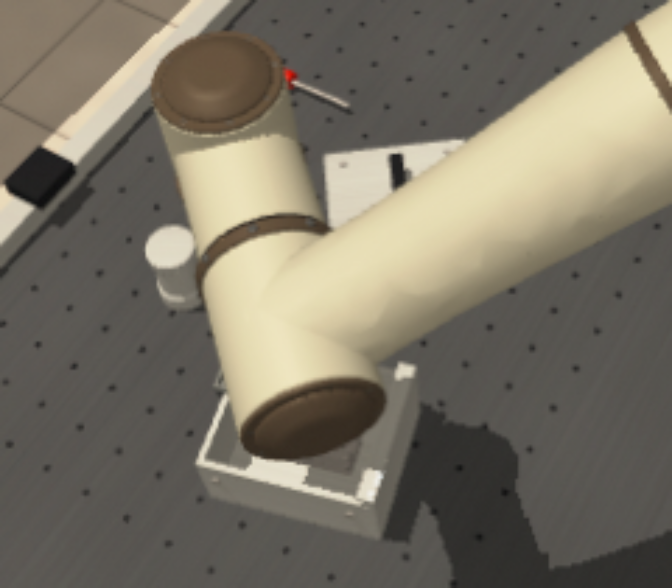

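The arm hides the case in this view. The barrel at (172,265) and the driver are untouched. I lower the tray with the force as the guide.

```bash
python3 -m handwheel '[[0.002,0,0.04,0,0,0,-1],[0.002,0,0.08,0,0,0,-1],[0.002,0,0.11,0,0,0,-1],[0.002,0,0.13,0,0,0,-1],[0.002,0,0.138,0,0,0,-1],[0.002,0,0.141,0,0,0,-1],[0.002,0,0.141,0,0,0,-1]]'
python3 -m handwheel '[[0,0,0.001,0,0,0,-1],[0,0,0.002,0,0,0,-1],[0,0,0.003,0,0,0,-1],[0,0,0.003,0,0,0,-1]]'
python3 -m handwheel '[[0,0,0.001,0,0,0,-1],[0,0,0.002,0,0,0,-1],[0,0,0.002,0,0,0,-1]]'
```

```text
clock: 14.58
position: [482.5, 306.0, 66.1]
ee_rot: [0.991, 0.134, 0.001, -0.0]
contact_force: [0.2, -0.2, 0.0]
gripper_width: 12.5
grasp_force: 60.9
clock: 15.08
position: [482.0, 305.8, 62.2]
ee_rot: [0.991, 0.134, -0.0, 0.0]
contact_force: [0.4, 0.6, -0.7]
gripper_width: 12.4
grasp_force: 60.9
clock: 15.45
position: [482.0, 305.8, 60.2]
ee_rot: [0.991, 0.134, -0.0, 0.0]
contact_force: [0.4, -0.3, -0.8]
gripper_width: 12.2
grasp_force: 60.9
```

```bash
python3 -m handwheel '[[0,0,0.001,0,0,0,-1],[0,0,0.002,0,0,0,-1],[0,0,0.002,0,0,0,-1]]'
python3 -m handwheel '[[0,0,0.001,0,0,0,-1],[0,0,0.001,0,0,0,-1]]'
```

```text
clock: 15.82
position: [482.2, 305.9, 59.7]
ee_rot: [0.991, 0.134, 0.0, -0.0]
contact_force: [-3.9, -0.9, 6.5]
gripper_width: 12.3
grasp_force: 61.9
clock: 16.08
position: [482.2, 305.9, 59.6]
ee_rot: [0.991, 0.135, 0.0, 0.0]
contact_force: [-5.3, -1.9, 11.9]
gripper_width: 12.3
grasp_force: 62.6
```

```bash
python3 -m handwheel '[[0,0,-0.002,0,0,0,0],[0,0,-0.002,0,0,0,0],[0,0,-0.002,0,0,0,0],[0,0,-0.002,0,0,0,0],[0,0,-0.03,0,0,0,0],[0,0,-0.08,0,0,0,0],[0,0,-0.13,0,0,0,0],[0,0,-0.15,0,0,0,0]]'
python3 -c "
from h import *
go([564.3,8.7,150],3.796)"
```

```text
clock: 17.08
position: [483.2, 306.8, 210.9]
ee_rot: [0.991, 0.134, 0.002, -0.002]
contact_force: [-0.0, 0.4, -1.0]
gripper_width: 42.8
grasp_force: 0.0
[-0.0015, 0.3091, 0.06, -0.0054, -0.0031, 1.1859] | t 17.07 pos [483.2 306.8 210.9] F [-0.   0.4 -1. ] w 42.8 grip 0.0 q [ 0.85  0.31 -0.16  0.   -1.1   0.99]
```

```bash
python3 -m handwheel '[[0,0.05,0,0,0,0.18,0],[0,0.1,0.01,0,0,0.36,0],[0,0.15,0.02,0,0,0.54,0],[-0.001,0.2,0.03,0,0,0.72,0],[-0.001,0.25,0.045,0,0,0.9,0],[-0.001,0.29,0.06,0,0,1.08,0],[-0.001,0.309,0.06,0,0,1.186,0],[-0.001,0.309,0.06,0,0,1.186,0],[-0.001,0.309,0.06,0,0,1.186,0]]'
python3 - <<'E'
from h import *
for n in("top","side"):
    im,d=get_image(n);P=cloud(n,d)
    print(n,"tray",blob(n,P,(482,305),70,65,84),blob(n,P,(482,305),60,48,60))
    if n=="side": cv2.imwrite("pics/s5.png",cv2.resize(im[170:360,180:380],None,fx=3,fy=3))
go([564.3,8.7,60],3.796);go([564.3,8.7,21],3.796)
E
```

```text
clock: 18.2
position: [563.3, 8.1, 147.3]
ee_rot: [0.897, -0.442, -0.0, -0.0]
contact_force: [-0.3, 0.9, -0.6]
gripper_width: 42.9
grasp_force: 0.0
top tray (60, array([454.7, 297.3,  73.2]), 'pca', np.float64(16.8), 'rect', array([455.8, 297.6]), np.float32(18.8), np.float32(40.0), np.float32(15.0)) (242, array([464.5, 331. ,  52.4]), 'pca', np.float64(26.2), 'rect', array([464.8, 334.2]), np.float32(28.1), np.float32(104.0), np.float32(36.0))
side tray (220, array([480.3, 305.2,  73.6]), 'pca', np.float64(15.5), 'rect', array([481.2, 304.1]), np.float32(15.8), np.float32(91.0), np.float32(16.0)) (974, array([480.4, 306.7,  52.2]), 'pca', np.float64(20.4), 'rect', array([481.8, 303.5]), np.float32(15.4), np.float32(112.0), np.float32(94.0))
[0.0005, -0.0009, 0.0875, -0.0004, -0.0001, 0.0015] | t 18.3 pos [563.3   8.5 147.5] F [-0.6  0.6 -0.5] w 42.9 grip 0.0 q [ 0.3   0.36 -0.26 -0.   -0.95  0.35]
[0.0005, -0.0009, 0.1265, -0.0004, -0.0001, 0.0015] | t 18.3 pos [563.3   8.5 147.5] F [-0.6  0.6 -0.5] w 42.9 grip 0.0 q [ 0.3   0.36 -0.26 -0.   -0.95  0.35]
```

View pics/s5.png

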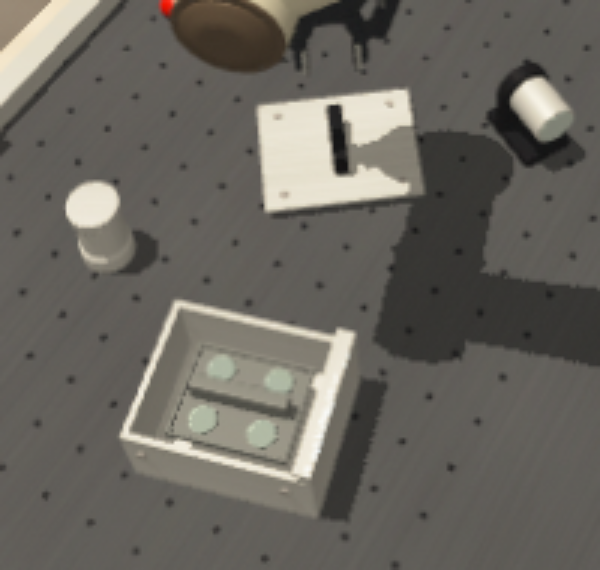

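The tray lies level on the block in the case at about (240,405), with its bar top at z 74 and its length along the case's x. Now the cover.

```bash
python3 -m handwheel '[[0,-0.001,0.05,0,0,0,0],[0,-0.001,0.09,0,0,0,0],[0,-0.001,0.115,0,0,0,0],[0,-0.001,0.124,0,0,0,0],[0,-0.001,0.125,0,0,0,0],[0,-0.001,0.125,0,0,0,-1],[0,-0.001,0.125,0,0,0,-1],[0,-0.001,0.125,0,0,0,-1],[0,-0.001,0.125,0,0,0,-1]]'
```

```text
clock: 19.42
position: [565.0, 8.7, 23.8]
ee_rot: [0.897, -0.442, 0.001, -0.001]
contact_force: [-1.3, 0.6, 6.7]
gripper_width: 14.5
grasp_force: 61.4
```

```bash
python3 -m handwheel '[[0,0,-0.02,0,0,0,-1],[0,0,-0.06,0,0,0,-1],[0,0,-0.12,0,0,0.1,-1],[0,0,-0.18,0,0,0.28,-1],[0,0,-0.24,0,0,0.46,-1],[0,0,-0.26,0,0,0.64,-1],[0,0,-0.26,0,0,0.82,-1],[0,0,-0.26,0,0,1.0,-1],[0,0,-0.26,0,0,1.18,-1],[0,0,-0.26,0,0,1.36,-1]]'
python3 -m handwheel '[[0,0,0,0,0,0.16,-1],[0,0,0,0,0,0.24,-1],[0,0,0,0,0,0.24,-1]]'
python3 -m handwheel '[[0,0,0,-0.15,0,0,-1],[0,0,0,-0.3,0,0,-1],[0,0,0,-0.45,0,0,-1],[0,0,0,-0.6,0,0,-1],[0,0,0,-0.75,0,0,-1],[0,0,0,-0.75,0,0,-1]]'
python3 - <<'E'
from h import *
im,d=get_image("side");s=read_state();go(s["position"],3.8,s=s)
u,v=proj("side",s["position"])[0].astype(int); print(u,v)
c=im[max(v-70,0):v+80,max(u-90,0):u+90]; cv2.imwrite("pics/s6.png",cv2.resize(c,None,fx=4,fy=4,interpolation=cv2.INTER_CUBIC))
E
```

```text
clock: 20.68
position: [563.2, 8.3, 281.2]
ee_rot: [-0.416, 0.909, 0.001, -0.001]
contact_force: [0.4, 0.2, -3.3]
gripper_width: 15.2
grasp_force: 60.1
clock: 21.05
position: [563.4, 8.2, 281.4]
ee_rot: [-0.308, 0.952, 0.0, -0.001]
contact_force: [0.7, 0.2, -3.0]
gripper_width: 14.7
grasp_force: 60.1
clock: 21.8
position: [564.9, 6.5, 279.0]
ee_rot: [-0.284, 0.886, 0.349, -0.114]
contact_force: [0.8, 0.4, -2.4]
gripper_width: 14.8
grasp_force: 60.2
[0.0, 0.0, 0.0, 0.5798, 0.598, -1.5238] | t 21.85 pos [564.6   7.2 280.5] F [ 1.1 -0.8 -2.5] w 15.0 grip 60.2 q [-0.04  0.53  0.38 -0.6  -1.88 -0.96]
287 160
```

View pics/s6.png

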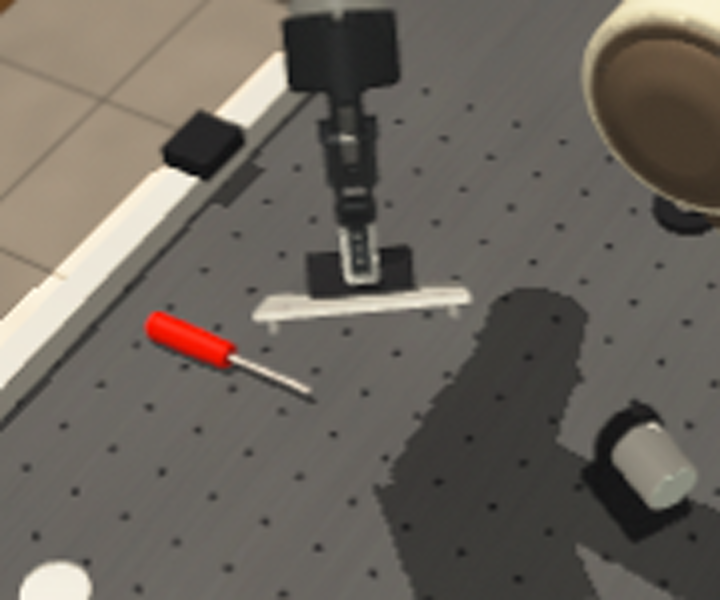

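The picture shows the raised end facing the camera as plate only, with just the two side-skirt ends at (272,327) and (453,312). So that end (+tool y) is the plain edge, and the driver is undisturbed.

```bash
cat >> h.py <<'E'
CO=np.array([478.2,305.3,0]); HZ=12.5; CW=CY+np.pi; EY=0.; 
def edge(ex,ez,th,dy=0.,dyaw=0.):
    "TCP target putting the plain edge at case (ex,dy,ez) with tilt th"
    T=tgt(CW+dyaw)*Ro.from_rotvec([th,0,0])
    p=CO+Ro.from_rotvec([0,0,CY]).apply([ex,dy,ez])-T.apply([EY,80.5,HZ])
    go(p,CW+dyaw,th)
def edgenow():
    s=read_state();T=Ro.from_quat(s["ee_rot"]);C=Ro.from_rotvec([0,0,CY])
    f=lambda y:C.inv().apply(s["position"]+T.apply([EY,y,HZ])-CO).round(1)
    print("edge",f(80.5),"far",f(-80.5),"F case",C.inv().apply(s["contact_force"]).round(1))
E
python3 -c "
from h import *
edge(-50,150,0.17)"
```

```text
[-0.1296, 0.1361, 0.2692, 0.801, 0.3578, -1.2054] | t 21.85 pos [564.6   7.2 280.5] F [ 1.1 -0.8 -2.5] w 15.0 grip 60.2 q [-0.04  0.53  0.38 -0.6  -1.88 -0.96]
```

```bash
python3 -m handwheel '[[-0.014,0.015,0.02,0.09,0.04,-0.134,-1],[-0.029,0.03,0.05,0.178,0.08,-0.268,-1],[-0.043,0.045,0.08,0.267,0.119,-0.402,-1],[-0.058,0.06,0.11,0.356,0.159,-0.536,-1],[-0.072,0.076,0.145,0.445,0.199,-0.67,-1],[-0.086,0.091,0.18,0.534,0.239,-0.804,-1],[-0.1,0.106,0.21,0.623,0.278,-0.938,-1],[-0.115,0.121,0.24,0.712,0.318,-1.072,-1],[-0.13,0.136,0.269,0.801,0.358,-1.205,-1],[-0.13,0.136,0.269,0.801,0.358,-1.205,-1]]'
python3 -m handwheel '[[0,0,0,0,0,0,-1],[0,0,0,0,0,0,-1],[0,0,0,0,0,0,-1]]'
python3 - <<'E'
from h import *
edgenow(); edge(-50,150,.17)
for n in("top","side"):
    im,d=get_image(n);P=cloud(n,d);np.savez(n+"6.npz",im=im,d=d)
    cv2.imwrite(f"pics/{n}6.png",cv2.resize(im[140:360,150:380],None,fx=1.6,fy=1.6))
a=cv2.imread("pics/top6.png");b=cv2.imread("pics/side6.png");cv2.imwrite("pics/both6.png",np.hstack([a,b]))
E
```

```text
clock: 23.1
position: [500.4, 315.9, 178.1]
ee_rot: [0.796, -0.599, 0.052, -0.068]
contact_force: [-0.4, -1.3, -2.7]
gripper_width: 14.9
grasp_force: 60.1
clock: 23.48
position: [504.8, 313.2, 178.8]
ee_rot: [0.793, -0.603, 0.051, -0.069]
contact_force: [-0.3, 0.6, -2.5]
gripper_width: 14.7
grasp_force: 60.1
edge [-49.4   0.6 152.7] far [109.2   0.5 180.3] F case [-0.2  0.6 -2.5]
[0.0006, 0.001, 0.0028, -0.0023, 0.0015, -0.0005] | t 23.48 pos [504.8 313.2 178.8] F [-0.3  0.6 -2.5] w 14.7 grip 60.1 q [ 0.88  0.3  -0.32  0.13 -0.81 -0.69]
```

View pics/both6.png

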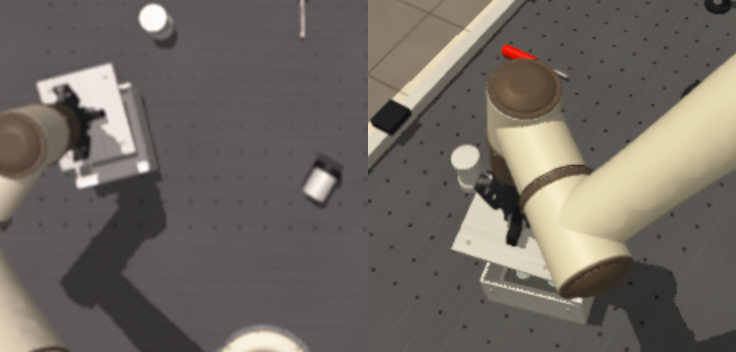

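The top view (left) shows the cover tilted above the case, with its right and plain edges visible. The side view (right) shows its left long edge and far corner. Now I fit its position to the depth readings.

```bash
cat > m.py <<'E'
from h import *
import sys
CC={"top":(477.7,303.7,.2683),"side":(479.6,304.5,.273)}
def meas(n,d,s):
    P=cloud(n,d); T=Ro.from_quat(s["ee_rot"]); sh=P.shape
    L=T.inv().apply(P.reshape(-1,3)-s["position"]).reshape(sh)
    m=(abs(L[...,2]-7.5)<7)&(abs(L[...,0])<78)&(abs(L[...,1])<92)&(P[...,2]>40); q=L[m]
    A=np.c_[q[:,:2],np.ones(len(q))]; 
    for _ in range(4):
        c=np.linalg.lstsq(A,q[:,2],rcond=None)[0]; r=q[:,2]-A@c; k=abs(r)<2.0; q=q[k];A=A[k]
    print(n,len(q),"plane slope x,y, off",c.round(4))
    for ax,o,half in((0,1,67),(1,0,80.5)):
        for sg in(1,-1):
            b=[]
            for lo in np.arange(-75,75,3.):
                w=q[(q[:,o]>=lo)&(q[:,o]<lo+3)]
                if len(w)>8: b.append((lo+1.5,(sg*w[:,ax]).max()))
            b=np.array(b); 
            if len(b)<5: continue
            g=b[b[:,1]>half-8]
            if len(g)<6: continue
            f=np.polyfit(g[:,0],g[:,1],1); r=g[:,1]-np.polyval(f,g[:,0]); g=g[abs(r)<2]; f=np.polyfit(g[:,0],g[:,1],1)
            print("  edge","xy"[ax],sg,"n",len(g),"at mid",np.polyval(f,0).round(1),"slope",f[0].round(4),"nominal",half)
E
python3 - <<'E'
from m import *
s=read_state()
for n in("top","side"): meas(n,np.load(n+"6.npz")["d"],s)
C=Ro.from_quat(s["ee_rot"]).as_matrix(); print(np.arctan2(-C[1,1],-C[0,1]))
E
```

```text
top 1055 plane slope x,y, off [ 1.2000e-03 -4.0000e-04  7.9842e+00]
  edge x 1 n 39 at mid 66.2 slope -0.0081 nominal 67
  edge x -1 n 12 at mid 65.5 slope -0.0142 nominal 67
  edge y 1 n 25 at mid 78.5 slope 0.0272 nominal 80.5
  edge y -1 n 21 at mid 77.5 slope -0.0044 nominal 80.5
side 1136 plane slope x,y, off [-7.900e-03 -3.900e-03  7.969e+00]
  edge x -1 n 41 at mid 66.0 slope -0.0019 nominal 67
  edge y -1 n 27 at mid 81.0 slope -0.0069 nominal 80.5
0.2700774586088769
```

```bash
cat >> h.py <<'E'
CO=np.array([477.7,303.7,0]); HZ=13.; EY=0.3
def mean_state(n=8):
    S=[]
    for _ in range(n): get_image("top"); S.append(read_state())
    s=dict(S[-1]); s["position"]=np.mean([a["position"] for a in S],0); s["contact_force"]=np.mean([a["contact_force"] for a in S],0)
    s["ee_rot"]=Ro.from_quat([a["ee_rot"] for a in S]).mean().as_quat(); return s
def edge(ex,ez,th,s,dy=0.,dyaw=0.):
    T=tgt(CW+dyaw)*Ro.from_rotvec([th,0,0])
    p=CO+Ro.from_rotvec([0,0,CY]).apply([ex,dy,ez])-T.apply([EY,81.,HZ]); go(p,CW+dyaw,th,s)
def edgenow(s):
    T=Ro.from_quat(s["ee_rot"]);C=Ro.from_rotvec([0,0,CY])
    f=lambda y:C.inv().apply(s["position"]+T.apply([EY,y,HZ])-CO).round(1)
    R=(C.inv()*T*Ro.from_euler('x',np.pi)).as_rotvec()
    y=T.apply([0,1,0]); print("edge",f(81.),"far",f(-80.),"tilt",np.arcsin(-y[2]).round(4),"yaw err",(np.arctan2(-y[1],-y[0])-CY).round(4),"roll",T.apply([1,0,0])[2].round(4),"F case",C.inv().apply(s["contact_force"]).round(1))
E
python3 -c "
from h import *
s=mean_state();edgenow(s);edge(-52,100,.17,s);edge(-52,80,.17,s)"
```

```text
edge [-49.3   2.  151.6] far [109.3   2.1 179. ] tilt 0.1713 yaw err 0.0005 roll -0.0008 F case [ 0.1 -0.1 -2.7]
[0.0021, 0.0114, 0.0504, -0.0013, 0.0009, 0.0005] | t 23.98 pos [504.3 313.5 178.2] F [ 0.1 -0.1 -2.7] w 15.1 grip 60.1 q [ 0.88  0.3  -0.32  0.13 -0.81 -0.69]
[0.0021, 0.0148, 0.0702, -0.0013, 0.0009, 0.0005] | t 23.98 pos [504.3 313.5 178.2] F [ 0.1 -0.1 -2.7] w 15.1 grip 60.1 q [ 0.88  0.3  -0.32  0.13 -0.81 -0.69]
```

```bash
python3 -m handwheel '[[0.001,0.004,0.02,0,0,0,-1],[0.002,0.008,0.04,0,0,0,-1],[0.002,0.011,0.05,0,0,0,-1],[0.002,0.011,0.05,0,0,0,-1],[0.002,0.011,0.05,0,0,0,-1]]'
python3 - <<'E'
from m import *
s=mean_state();edgenow(s);edge(-52,80,.17,s)
for n in("top","side"):
    d=get_image(n)[1]; meas(n,d,s); P=cloud(n,d)
    print(blob(n,P,CC[n][:2],150,86,97),blob(n,P,CC[n][:2],140,70,97))
E
```

```text
clock: 24.6
position: [503.0, 311.9, 128.0]
ee_rot: [0.793, -0.602, 0.052, -0.069]
contact_force: [-0.6, -0.1, -2.1]
gripper_width: 14.9
grasp_force: 60.1
edge [-51.4   0.6 101. ] far [107.2   0.7 128.6] tilt 0.1724 yaw err 0.0011 roll -0.0014 F case [-0.1 -0.1 -2.7]
[0.0007, 0.0042, 0.0208, -0.0024, 0.0016, 0.0011] | t 25.0 pos [502.7 311.6 127.7] F [-0.1 -0.1 -2.7] w 14.8 grip 60.1 q [ 0.88  0.35 -0.4   0.15 -0.68 -0.72]
top 888 plane slope x,y, off [-7.0000e-04 -5.2000e-03  8.8016e+00]
  edge x 1 n 26 at mid 65.9 slope -0.0017 nominal 67
  edge x -1 n 5 at mid 64.9 slope 0.0157 nominal 67
  edge y 1 n 19 at mid 79.1 slope 0.0075 nominal 80.5
  edge y -1 n 16 at mid 77.2 slope -0.002 nominal 80.5
(228, array([403.7, 282. ,  93.5]), 'pca', np.float64(105.4), 'rect', array([403.3, 283.1]), np.float32(105.3), np.float32(136.0), np.float32(16.0)) (392, array([437.2, 270.5,  86.7]), 'pca', np.float64(152.0), 'rect', array([476.6, 303.3]), np.float32(15.5), np.float32(169.0), np.float32(138.0))
side 1083 plane slope x,y, off [-6.3000e-03 -2.1000e-03  8.8409e+00]
  edge x -1 n 42 at mid 65.7 slope -0.0031 nominal 67
  edge y -1 n 17 at mid 80.6 slope -0.0068 nominal 80.5
None (206, array([477.1, 371. ,  76.6]), 'pca', np.float64(14.3), 'rect', array([474.3, 370.5]), np.float32(10.7), np.float32(149.0), np.float32(18.0))
```

```bash
sed -i 's/HZ=13\./HZ=13.5/' h.py; python3 -m handwheel '[[0.001,0.002,0.008,0,0,0,-1],[0.001,0.003,0.015,0,0,0,-1],[0.001,0.004,0.0195,0,0,0,-1],[0.001,0.004,0.0195,0,0,0,-1]]'
python3 - <<'E'
from m import *
s=mean_state();edgenow(s);edge(-76.5,80,.17,s)
im,d=get_image("top"); meas("top",d,s);meas("side",get_image("side")[1],s)
E
```

```text
clock: 25.6
position: [501.8, 309.9, 106.4]
ee_rot: [0.793, -0.603, 0.051, -0.068]
contact_force: [0.2, 0.5, -2.1]
gripper_width: 14.9
grasp_force: 60.1
edge [-52.2  -0.6  80.2] far [106.5  -0.4 107.7] tilt 0.1716 yaw err 0.0011 roll -0.0009 F case [-0.1  0.  -2.8]
[-0.0005, 0.024, -0.0039, -0.0016, 0.0012, 0.0011] | t 26.0 pos [502.2 310.3 107.3] F [-0.1  0.  -2.8] w 14.7 grip 60.1 q [ 0.87  0.37 -0.43  0.16 -0.63 -0.73]
top 891 plane slope x,y, off [-1.0000e-04 -1.3000e-03  8.3348e+00]
  edge x 1 n 28 at mid 65.3 slope 0.0006 nominal 67
  edge x -1 n 7 at mid 63.6 slope -0.0239 nominal 67
  edge y 1 n 16 at mid 78.3 slope 0.0187 nominal 80.5
  edge y -1 n 24 at mid 77.2 slope -0.0155 nominal 80.5
side 1064 plane slope x,y, off [-5.7000e-03 -1.2000e-03  8.3328e+00]
  edge x -1 n 40 at mid 66.0 slope -0.0027 nominal 67
  edge y 1 n 7 at mid 58.7 slope -0.3151 nominal 80.5
  edge y -1 n 20 at mid 80.3 slope 0.0117 nominal 80.5
```

```bash
python3 -m handwheel '[[0,0.004,-0.0006,0,0,0,-1],[0,0.008,-0.0013,0,0,0,-1],[0,0.012,-0.002,0,0,0,-1],[0,0.016,-0.0026,0,0,0,-1],[0,0.018,-0.003,0,0,0,-1],[0,0.018,-0.003,0,0,0,-1]]'
python3 -m handwheel '[[0,0.003,-0.0005,0,0,0,-1],[0,0.006,-0.001,0,0,0,-1],[0,0.006,-0.001,0,0,0,-1]]'
python3 -c "
from h import *
s=mean_state();edgenow(s);edge(-76.5,79.5,.13,s)"
```

```text
clock: 26.85
position: [484.4, 305.3, 107.1]
ee_rot: [0.793, -0.603, 0.051, -0.068]
contact_force: [-0.2, -0.3, -2.7]
gripper_width: 14.6
grasp_force: 60.1
clock: 27.22
position: [478.4, 303.5, 107.0]
ee_rot: [0.793, -0.603, 0.051, -0.068]
contact_force: [-0.6, 0.8, -3.2]
gripper_width: 14.7
grasp_force: 60.1
edge [-76.6  -0.7  79.9] far [ 82.1  -0.5 107.4] tilt 0.1714 yaw err 0.0011 roll -0.0008 F case [ 0.  -0.  -2.5]
[-0.0006, -0.0005, 0.0038, -0.0414, 0.001, 0.0011] | t 27.62 pos [478.7 303.7 107. ] F [ 0.1 -0.  -2.5] w 14.6 grip 60.1 q [ 0.9   0.34 -0.49  0.18 -0.61 -0.77]
```

```bash
python3 -m handwheel '[[0,0,0.002,-0.02,0,0,-1],[0,0,0.004,-0.041,0,0,-1],[0,0,0.004,-0.041,0,0,-1]]'
python3 -c "
from h import *
s=mean_state(6);edgenow(s);edge(-76.5,79.2,.08,s);edge(-76.5,79,.05,s)"
```

```text
clock: 28.0
position: [479.9, 304.2, 102.9]
ee_rot: [0.794, -0.604, 0.039, -0.052]
contact_force: [-0.4, -0.0, -2.4]
gripper_width: 14.8
grasp_force: 60.1
edge [-77.   -0.7  79.1] far [ 82.6  -0.6 100. ] tilt 0.1301 yaw err 0.001 roll -0.0007 F case [-0.3  0.2 -2.6]
[-0.0007, -0.0011, 0.004, -0.0501, 0.0008, 0.001] | t 28.3 pos [479.3 303.8 103. ] F [-0.3  0.1 -2.6] w 14.6 grip 60.1 q [ 0.89  0.36 -0.44  0.12 -0.66 -0.71]
[-0.0007, -0.0013, 0.0067, -0.0801, 0.0008, 0.001] | t 28.3 pos [479.3 303.8 103. ] F [-0.3  0.1 -2.6] w 14.6 grip 60.1 q [ 0.89  0.36 -0.44  0.12 -0.66 -0.71]
```

```bash
python3 -m handwheel '[[-0.0006,-0.0006,0.002,-0.025,0,0,-1],[-0.0006,-0.001,0.004,-0.05,0,0,-1],[-0.0006,-0.0012,0.0055,-0.065,0,0,-1],[-0.0006,-0.0013,0.0067,-0.08,0,0,-1],[-0.0006,-0.0013,0.0067,-0.08,0,0,-1]]'
python3 -c "
from h import *
s=mean_state(6);edgenow(s);edge(-76.5,78.6,.02,s);edge(-76.5,78.3,.0,s)"
```

```text
clock: 28.92
position: [481.4, 305.0, 96.4]
ee_rot: [0.796, -0.605, 0.015, -0.02]
contact_force: [-0.1, -0.5, -2.1]
gripper_width: 14.6
grasp_force: 60.1
edge [-76.6  -0.1  79. ] far [84.2  0.  87.1] tilt 0.0502 yaw err 0.0012 roll -0.0007 F case [-0.4 -0.2 -3. ]
[-0.0001, -0.0005, 0.0029, -0.0302, 0.0007, 0.0012] | t 29.23 pos [481.1 304.9  96.6] F [-0.4 -0.3 -3. ] w 14.8 grip 60.1 q [ 0.86  0.4  -0.36  0.04 -0.77 -0.62]
[-0.0001, -0.0007, 0.0048, -0.0502, 0.0007, 0.0012] | t 29.23 pos [481.1 304.9  96.6] F [-0.4 -0.3 -3. ] w 14.8 grip 60.1 q [ 0.86  0.4  -0.36  0.04 -0.77 -0.62]
```

```bash
python3 -m handwheel '[[0,-0.0002,0.0015,-0.015,0,0,-1],[0,-0.0005,0.0029,-0.03,0,0,-1],[0,-0.0005,0.0029,-0.03,0,0,-1]]'
python3 -m handwheel '[[0,0,0.001,-0.01,0,0,-1],[0,0,0.002,-0.02,0,0,-1],[0,0,0.002,-0.02,0,0,-1]]'
python3 -c "
from h import *
s=mean_state(6);edgenow(s);edge(-76.5,78,.0,s)"
```

```text
clock: 29.6
position: [482.2, 305.4, 93.5]
ee_rot: [0.796, -0.605, 0.006, -0.008]
contact_force: [-0.1, 0.0, -2.6]
gripper_width: 14.6
grasp_force: 60.1
clock: 29.98
position: [482.2, 305.4, 91.9]
ee_rot: [0.796, -0.605, -0.0, -0.001]
contact_force: [1.6, -0.1, -1.3]
gripper_width: 14.8
grasp_force: 60.3
edge [-76.3   0.   78.3] far [84.7  0.2 78.4] tilt 0.0009 yaw err 0.0014 roll -0.001 F case [ 0.6  0.5 -1.9]
[0.0001, 0.0001, 0.0004, -0.0009, 0.001, 0.0014] | t 30.27 pos [482.1 305.3  91.9] F [ 0.5  0.6 -1.9] w 14.7 grip 60.3 q [ 0.85  0.43 -0.31 -0.   -0.83 -0.58]
```

```bash
python3 -m handwheel '[[0,0,0.0005,0,0,0,-1],[0,0,0.001,0,0,0,-1],[0,0,0.001,0,0,0,-1]]'
python3 -m handwheel '[[0,0,0.0005,0,0,0,-1],[0,0,0.001,0,0,0,-1],[0,0,0.001,0,0,0,-1]]'
python3 -c "
from h import *
s=mean_state(6);edgenow(s)"
```

```text
clock: 30.65
position: [482.0, 305.3, 91.8]
ee_rot: [0.796, -0.605, -0.0, -0.001]
contact_force: [-2.2, -0.2, 5.7]
gripper_width: 14.7
grasp_force: 61.2
clock: 31.02
position: [482.0, 305.3, 91.8]
ee_rot: [0.797, -0.605, 0.0, -0.001]
contact_force: [-3.9, -1.7, 9.5]
gripper_width: 14.9
grasp_force: 61.9
edge [-76.4  -0.   78.2] far [84.6  0.3 78.4] tilt 0.0015 yaw err 0.002 roll -0.0009 F case [-3.9 -0.2 10. ]
```

```bash
python3 -m handwheel '[[0,0,-0.0015,0,0,0,-1],[0,0,-0.0015,0,0,0,0],[0,0,-0.0015,0,0,0,0],[0,0,-0.0015,0,0,0,0],[0,0,-0.01,0,0,0,0],[0,0,-0.04,0,0,0,0],[0,0,-0.09,0,0,0,0],[0,0,-0.14,0,0,0,0],[0,0.05,-0.16,0,0,0,0],[0,0.08,-0.16,0,0,0,0]]'
python3 -m handwheel '[[0.04,0,0,0,0,0,0],[0.1,0,0,0,0,0,0],[0.16,0,0,0,0,0,0],[0.22,0,0,0,0,0,0],[0.28,0,0,0,0,0,0],[0.28,0,0,0,0,0,0]]'
python3 - <<'E'
from h import *
for n in("top","side"):
    im,d=get_image(n);P=cloud(n,d)
    print(n,"plate",blob(n,P,(480,304),140,79,88),"\n bar",blob(n,P,(480,304),80,103,120),"\n lip",blob(n,P,(404,283),90,90,100))
    cv2.imwrite(f"pics/{n}9.png",cv2.resize(im[90:340,130:400],None,fx=1.45,fy=1.45))
a=cv2.imread("pics/top9.png");b=cv2.imread("pics/side9.png");cv2.imwrite("pics/both9.png",np.hstack([a,b]))
E
```

```text
clock: 32.58
position: [404.2, 283.7, 252.5]
ee_rot: [0.796, -0.605, -0.0, -0.003]
contact_force: [-0.1, 0.3, -0.2]
gripper_width: 42.7
grasp_force: 0.0
clock: 33.33
position: [480.3, 10.4, 249.9]
ee_rot: [0.794, -0.607, -0.0, -0.0]
contact_force: [-0.7, 1.1, 0.4]
gripper_width: 42.9
grasp_force: 0.0
top plate (1004, array([522.3, 317.5,  83.2]), 'pca', np.float64(107.3), 'rect', array([517.8, 314.7]), np.float32(105.8), np.float32(137.0), np.float32(86.0)) 
 bar (98, array([482. , 307.6, 112.8]), 'pca', np.float64(108.1), 'rect', array([483.5, 305.8]), np.float32(110.4), np.float32(70.0), np.float32(14.0)) 
 lip (1, array([493.1, 272.5,  99.2]), 'pca', np.float64(nan), 'rect', array([493.1, 272.5]), np.float32(0.0), np.float32(0.0), np.float32(0.0))
side plate (2474, array([485.9, 311.8,  83.4]), 'pca', np.float64(13.0), 'rect', array([483.5, 306.7]), np.float32(15.5), np.float32(161.0), np.float32(136.0)) 
 bar (187, array([480.7, 307.1, 112.5]), 'pca', np.float64(104.7), 'rect', array([482.2, 305.6]), np.float32(105.6), np.float32(70.0), np.float32(17.0)) 
 lip (318, array([404.6, 287.5,  94.3]), 'pca', np.float64(106.7), 'rect', array([405.8, 284.8]), np.float32(106.7), np.float32(135.0), np.float32(18.0))h.py:25: RuntimeWarning: Degrees of freedom <= 0 for slice
  w,V=np.linalg.eigh(np.cov(q[:,:2].T));
  c *= np.true_divide(1, fact)
  c *= np.true_divide(1, fact)
```

View pics/both9.png

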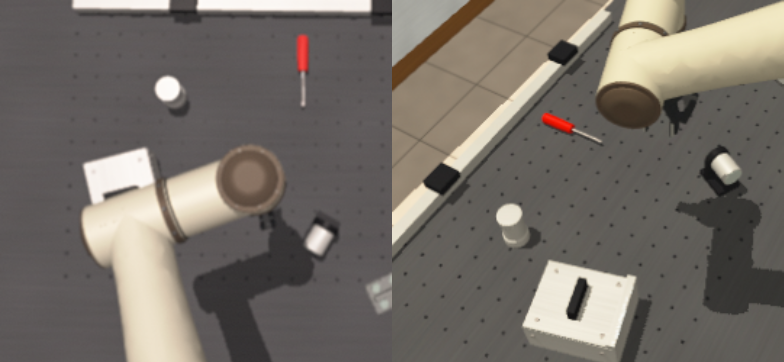

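The side view shows the cover flat on the case at about (582,305). Its top reads z 83.3 (83 expected), its plain edge is under the lip, and the bystanders in view have not moved. The arm is clear, so I hand in.

```bash
python3 -c "
from bench import job_done
print(job_done())"
```

```text
the job is handed in; nothing more can be done
None
```

The block and tray are in the case, the cover is hooked under the lip, lying flat and released, and the job was handed in at about 33 s; no verdict was returned.

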